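# Roll the specimen tube onto the reading line and read it

## Task

With the fingertips only, roll the lying specimen tube across the inspection stage until it lies along the marked line, centred over it, with its end facing the code reader; it must roll over the stage, never be lifted. Then press the button on top of the reader fully down and let it come back up. Leave the pot, the vial and the tape roll where they stand.

Things in the scene. Friction and masses are not known exactly. Their poses are not given: they have to be found in the camera images.
- stage: Fixed flat grey inspection board with a marked line and a code reader. Origin at table height under the middle of the line; x runs along the line towards the reader, y across it, z up. The board reaches from -110 to +170 mm in x and +-210 mm in y; its top is 12 mm above the table.
- line_mid (a point): Middle of the marked line: a flush black stripe on the stage's top face, 4 mm wide, from -80 to +70 mm along x. Axes as the stage's.
- reader_window (a point): Centre of the foot of the reader's front face, at the stage top, 90 mm along the line from its middle. The reader is a white box fixed to the stage: 60 mm along the line (away from the tube), 70 mm wide, 45 mm tall above the stage, with a dark window in this face and the button on its top. Axes as the stage's.
- tube: Amber tube with flush white cap, lying loose: a cylinder 30 mm across, 110 mm long, about 60 g. Origin on its axis at mid length; own x is the axis, from the cap towards the reader; y, z turn as it rolls. Starts within 0.1 rad of the line's direction, 70 to 150 mm to either side. Smooth, friction near 0.35: rolls if pushed sideways 10 to 20 mm above the stage (higher jams it), and after a slow push (40 mm/s) stops within 5 mm.
- read_button_top (a point): Centre of the top of the reader's round grey push button, 28 mm in diameter, standing on the reader; pressed straight down.
- read_button (a joint): Travel of the reader's button: 0 m up, 0.006 m fully down (spring, about 4 N at the bottom); it counts as pressed beyond 0.004 m and springs back when released.
- pot: Bystander: white screw-top pot, 52 mm in diameter, 55 mm tall, standing loose on the stage on the side of the line away from the tube. Origin: centre of its underside.
- vial: Bystander: small capped vial, 28 mm in diameter, 55 mm tall, standing loose near a far corner of the stage. Origin: centre of its underside.
- tape: Bystander: roll of tape, 52 mm in diameter, 30 mm tall, standing loose on its flat side near the other far corner of the stage. Origin: centre of its underside.

How it is judged:
By the outcome, as a careful person would: the job done as asked, in the order asked, and still so for the second after the job is handed in, with the robot touching nothing.
It also fails if it takes over 48 s, if anything falls off the work surface, if the arm or the gripper's body presses on something with over 40 N, if the wrist force passes 120 N, or if a joint passes its speed limit or range.

## Robot

A 6-joint arm with a two-finger parallel gripper is mounted at the origin on the work surface. World frame = base frame: x ahead of the robot, y to its left, z up, the work surface at z = 0. Lengths are in m, angles in rad, forces in N, time in s.
With the tool pointing down it reaches from about 0.3 to 0.875 m from the base axis. Payload 6.4 kg.
Tool frame: the origin (TCP) lies between the finger pads; the fingertips stand 8 mm ahead of it and the grasp point (between the pads) lies 11 mm behind it; z points along the fingers, y is the direction in which the jaws open and shut (so a half turn about z gives the same grasp; the last joint's range is limited). The gripper opens to 85 mm and grips with 20 to 120 N. Pads are 22 mm wide; open, the fingers measure 114 mm over their backs; the gripper's body (76 mm by 85 mm) begins 54 mm behind the grasp point. The pads swing forward as they close: fully open they stand 13 mm farther back than shut.
Start: joints at [-1.326, 0.181, 1.607, -0, 1.354, -0.206], TCP at [0.251, -0.518, 0.239] pointing down, gripper open.
Joint ranges: [-2.99, 2.99], [-0.89, 2.07], [0.3, 2.58], [-1.14, 4.28], [0, 2.63], [-3.12, 3.12]. Speed limits (rad/s): [2.57, 2.57, 3.01, 3.14, 3.14, 3.14].

## Interface

Orientations are given as a unit quaternion [w, x, y, z].
In Python, from bench import monitor, viewer, workorder, spotter gives the robot as it stands. The module is installed in compiled form; this text tells all that it offers.
- The arm moves only by the tool move_arm, never from a script. Its argument "motion" is a list of rows, each a list of 3 entries, a list of its own where there are three numbers: the shift along the tool's x, y, z in units of 60 mm (1.0 is 60 mm), then the turn, a rotation vector about the tool's x, y, z in units of 8 degrees (1.0 is 8 degrees), then the opening in per cent of the stroke, from 0 (shut) to 100 (fully open). In form: [[[dx, dy, dz], [rx, ry, rz], grip], ...]. A call has 1 to 10 rows; each row is the pose to reach, as a shift and turn from the pose commanded when the call began, along the tool's axes at that moment; what a row does not reach only later rows make up. A row lasts 1/8 s, in which the tool goes at most 62.5 mm and 10.7 degrees, less where a joint would pass 70% of its speed; a pose out of reach is approached as far as the arm can. A call with a gripper value outside its range is refused whole. The fingers move at their own pace and stop on an object; the grip force is fixed at half the most. Time passes only in rows, so rows that repeat a pose let the fingers close. It gives the time, the measured TCP pose, the force and the opening at its end, in the units of the state.
- monitor.get_obs(): the state, without advancing time (a new reading comes with each control period).
- viewer.camera(name): name is "scene" or "top" or "wrist"; returns the picture (420x560x3 uint8, blue, green, red); there is no depth.
- viewer.calibration(name): a dict with "fovy" (degrees; the focal length in pixels is half the picture's height over the tangent of half this angle, whatever the lens; pixels are square), "cx", "cy" (the principal point, pixels), "distortion" ([k1, k2, p1, p2, k3] as OpenCV has them; the pictures are not rectified), "extrinsics" (4x4, takes a point from camera to world coordinates). Camera axes: x right, y down, z forward; pixel columns grow to the right and rows downward; lengths in m; the calibration is good to about 2 mm. A picture is of the moment at which its call begins: read the wrist's pose just before it. calibration takes no time and is no camera call; for the wrist camera it gives the pose at the moment of the call.
- workorder.hand_in(): hands the job in, once; it reports no verdict.
Trained networks look in the newest picture that a camera, given by its name, has taken for a name from the list of things; names that differ only in an ending like _2 or _b are one class to them, and where a whole thing is asked for, a point or a joint stands for the part that bears it (a point fixed in the world has none). Each returns a list of dicts, best first, with "score" (0 to 1); they miss things now and then, are a little off and sometimes report something else, mostly with a low value. They report only what shows in the picture. A call takes as long as a camera call.
- spotter.search_frame(camera, name): "centre" ([column, row] as shares, 0 to 1, of the picture: columns of its width, rows of its height, amid what is visible of it).
- spotter.outline_of(camera, name): "region" (420x560 bool, what is visible of it) and "centre" ([column, row] as shares, 0 to 1, of the picture: columns of its width, rows of its height, amid what is visible of it).
The state is a dict: "time_s": time; "q": joint angles; "dq": joint speeds; "joint_efforts": joint torques, N m; "eef_pos": TCP position; "eef_rot": TCP orientation; "wrist_force": force on the tool from outside, world axes, zero at the start; "torque": the same for the moment, N m; "opening": opening from 0.0 (shut) to 1.0 (fully open).
Only numpy, scipy, OpenCV 4.12 (cv2) and the standard library are available. Lean on these libraries where they do the work, as an engineer would, in place of code of your own. Each camera call takes 0.05 s, during which the arm holds its last target. There are 200 camera calls.

## Working session

There is one attempt and no reset: what is moved stays moved. The work goes in short steps, Python scripts to look and compute and a tool call to move; the robot and the scene stay as the last step left them, time stands still between calls to the robot, and variables do not carry over. Pictures are saved under pics/ and viewed, about 8 in all and at most 12, crops included, and the job is handed in when it is done.

Besides the shell and the picture viewer there is one more tool, called after ">>>" as name([rows], argument=value, ...), one row to a line, values as JSON. move_arm: Moves the arm, as the interface text tells. Its arguments: {"type":"object","properties":{"motion":{"type":"array","items":{"type":"array"}}},"required":["motion"]}

```bash
mkdir -p pics; cat > h.py <<'E'
import numpy as np, cv2
from bench import monitor, viewer, workorder, spotter
from scipy.spatial.transform import Rotation as R
def K(c):
    f=210/np.tan(np.radians(c['fovy'])/2); return np.array([[f,0,c['cx']],[0,f,c['cy']],[0,0,1.]])
def ray(cam,px,z):
    c=viewer.calibration(cam); E=np.array(c['extrinsics'])
    p=cv2.undistortPoints(np.array(px,float).reshape(-1,1,2),K(c),np.array(c['distortion'])).reshape(-1,2)
    d=np.c_[p,np.ones(len(p))]@E[:3,:3].T; o=E[:3,3]
    return o+d*((z-o[2])/d[:,2])[:,None]
def proj(cam,P):
    c=viewer.calibration(cam); E=np.linalg.inv(np.array(c['extrinsics']))
    r,_=cv2.Rodrigues(E[:3,:3]); return cv2.projectPoints(np.array(P,float).reshape(-1,1,3),r,E[:3,3],K(c),np.array(c['distortion']))[0].reshape(-1,2)
E
python3 - <<'E'
from h import *
np.set_printoptions(precision=4,suppress=True)
for n in("top","scene"):
    im=viewer.camera(n); cv2.imwrite(f"pics/{n}0.png",im); print(n,viewer.calibration(n))
    for t in("tube","pot","vial","tape","stage","read_button_top","read_button"):
        try:
            for r in spotter.search_frame(n,t)[:2]: print(t,r['score'],np.array(r['centre'])*[560,420])
        except Exception as e: print(t,e)
print(monitor.get_obs())
E
```

```text
top {'fovy': 49.18106295063947, 'cx': 276.9477607537152, 'cy': 211.53177115577083, 'distortion': array([-0.1513,  0.    ,  0.    ,  0.    ,  0.    ]), 'extrinsics': array([[ 0.0118, -0.9942,  0.1072,  0.5153],
       [-0.9996, -0.0146, -0.0247,  0.0272],
       [ 0.0261, -0.1069, -0.9939,  0.8294],
       [ 0.    ,  0.    ,  0.    ,  1.    ]])}
tube 0.97 [325.808 240.786]
pot 0.66 [209.496 250.992]
vial 0.75 [185.304 166.488]
tape 0.97 [328.216 152.88 ]
stage 0.72 [260.008 226.716]
read_button_top 0.76 [262.528 168.   ]
read_button 0.67 [263.312 166.488]
scene {'fovy': 57.62586158271368, 'cx': 275.48397803923046, 'cy': 208.99973235717684, 'distortion': array([-0.0261,  0.    ,  0.    ,  0.    ,  0.    ]), 'extrinsics': array([[-0.4299,  0.6978, -0.573 ,  0.9935],
       [ 0.9029,  0.3371, -0.2668,  0.1941],
       [ 0.0069, -0.632 , -0.7749,  0.5647],
       [ 0.    ,  0.    ,  0.    ,  1.    ]])}
tube 0.85 [246.176 176.988]
pot 0.88 [345.912 200.592]
vial 0.98 [348.208 273.21 ]
tape 0.78 [201.208 223.398]
stage 0.75 [298.2   223.188]
read_button_top 0.66 [270.312 228.396]
read_button_top 0.5 [245.616 176.988]
read_button 0.52 [272.496 233.016]
{'time_s': 0.8, 'q': array([-1.3263,  0.1807,  1.607 , -0.    ,  1.3538, -0.2063]), 'dq': array([-0.0026,  0.0015, -0.0008, -0.001 ,  0.0002, -0.0009]), 'joint_efforts': array([ -0.0005, -44.4802, -35.1673,  -0.0003,   0.001 ,   0.    ]), 'eef_pos': array([ 0.2505, -0.5176,  0.2393]), 'eef_rot': array([ 0.    ,  0.9747,  0.2235, -0.    ]), 'wrist_force': array([-0.0491,  0.3276, -0.2815]), 'torque': array([ 0.006 ,  0.0395, -0.0006]), 'opening': 1.000542219738383}
```

```bash
python3 - <<'E'
import cv2
a=cv2.imread("pics/top0.png")[90:350,130:420]; cv2.imwrite("pics/top0c.png",cv2.resize(a,None,fx=2.3,fy=2.3,interpolation=cv2.INTER_CUBIC))
E
```

```text
(no output)
```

View pics/top0c.png

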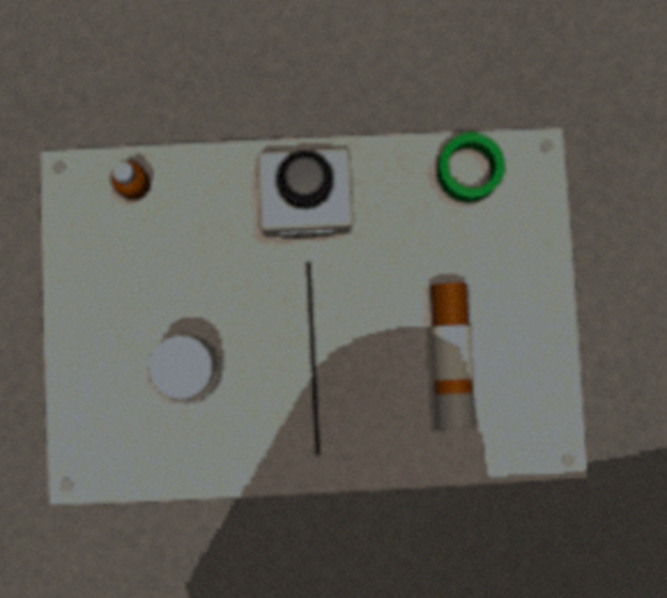

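The top view shows the stage with the reader on the far side. In crop pixels, the line runs from (308,262) to (318,455), the tube lies right of it from (449,280) to (453,430), the pot is at (181,367), the vial at (130,178) and the tape at (470,166). Next I fit the stage and tube poses.

```bash
cat >> h.py <<'E'
from scipy.optimize import minimize, least_squares
def cyl(p,r=.015,L=.11,z=.027):
    x,y,a=p; t=np.linspace(0,2*np.pi,40); c,s=np.cos(a),np.sin(a)
    P=[]
    for e in(-L/2,L/2): P.append(np.c_[x+c*e-s*r*np.cos(t),y+s*e+c*r*np.cos(t),z+r*np.sin(t)])
    return np.vstack(P)
def fit_tube(cams,p0):
    ms={}
    for n in cams:
        o=spotter.outline_of(n,"tube")
        if o: ms[n]=cv2.GaussianBlur(o[0]['region'].astype(np.float32),(0,0),1.)
    def cost(q):
        e=0
        for n,m in ms.items():
            h=cv2.convexHull((proj(n,cyl(q*[1,1,1]))*16).astype(np.int32).reshape(-1,1,2))
            im=np.zeros((420,560),np.uint8); cv2.fillConvexPoly(im,h,255,cv2.LINE_AA,4)
            e+=((cv2.GaussianBlur(im.astype(np.float32)/255,(0,0),1.)-m)**2).sum()/m.sum()
        return e
    r=minimize(cost,p0,method='Nelder-Mead',options=dict(initial_simplex=np.array(p0)+np.array([[0,0,0],[.012,0,0],[0,.012,0],[0,0,.08]]),xatol=1e-5,fatol=1e-6))
    return r.x,r.fun
def to_stage(S,p):
    c,s=np.cos(S[2]),np.sin(S[2]); d=np.array(p[:2])-S[:2]; return np.array([c*d[0]+s*d[1],-s*d[0]+c*d[1]])
def from_stage(S,p):
    c,s=np.cos(S[2]),np.sin(S[2]); return np.array([S[0]+c*p[0]-s*p[1],S[1]+s*p[0]+c*p[1]])
E
python3 - <<'E'
from h import *
np.set_printoptions(precision=4,suppress=True)
c=np.array([[41,152],[562,129],[587,476],[51,503],[308,262],[318,455]],float)/2.3+[130,90]-.3
M=np.array([[.17,.21],[.17,-.21],[-.11,-.21],[-.11,.21],[.07,0],[-.08,0]])
W=ray("top",c,.012)[:,:2]
f=lambda S:(np.array([from_stage(S,m) for m in M])-W).ravel()
r=least_squares(f,[.5,0,0]); S=r.x; print("S",S); print((r.fun*1e3).reshape(-1,2))
top=viewer.camera("top"); sc=viewer.camera("scene")
p0=ray("top",[[325.8,240.8]],.027)[0]
for cams in(["top"],["scene"],["top","scene"]):
    t,e=fit_tube(cams,[p0[0],p0[1],S[2]]); print(cams,t,e,"stage",to_stage(S,t)*1e3,t[2]-S[2])
for n,z in(("pot",.067),("vial",.067),("tape",.042),("read_button_top",.07)):
  for cam in("top","scene"):
    o=spotter.search_frame(cam,n)
    if o: w=ray(cam,np.array(o[0]['centre'])*[560,420],z)[0]; print(n,cam,w,to_stage(S,w)*1e3)
# overlay in scene: stage corners, line
P=[np.r_[from_stage(S,m),.012] for m in M]
for q in proj("scene",P): cv2.circle(sc,tuple(int(v) for v in np.round(q)),2,(0,0,255),-1)
h=cv2.convexHull(proj("scene",cyl(t)).astype(np.int32).reshape(-1,1,2)); cv2.polylines(sc,[h],True,(255,0,0),1)
cv2.imwrite("pics/sc1.png",cv2.resize(sc[110:330,130:450],None,fx=2.4,fy=2.4,interpolation=cv2.INTER_CUBIC))
E
```

```text
S [0.5478 0.0261 0.0624]
[[ 1.8597  1.4299]
 [ 2.2318 -1.5103]
 [-1.6653 -1.7695]
 [-2.5908  2.3131]
 [ 0.3127 -0.4603]
 [-0.148  -0.0029]]
['top'] [ 0.5514 -0.0792  0.0624] 0.0 stage [  -3.0277 -105.353 ] 0.0
['scene'] [ 0.5445 -0.0794  0.0669] 0.033399369567632675 stage [  -9.9543 -105.1764] 0.004433528018367626
['top', 'scene'] [ 0.5445 -0.0794  0.0669] 0.033399369567632675 stage [  -9.9543 -105.1764] 0.004433528018367626
pot top [0.5342 0.1209 0.067 ] [-7.7151 95.3777]
pot scene [0.5518 0.1247 0.067 ] [10.1238 98.0803]
vial top [0.6751 0.1634 0.067 ] [135.5652 129.0045]
vial scene [0.6945 0.1716 0.067 ] [155.4302 135.9752]
tape top [ 0.7015 -0.1006  0.042 ] [ 145.3997 -136.0753]
tape scene [ 0.6935 -0.092   0.042 ] [ 137.9776 -126.9818]
read_button_top top [0.6713 0.0308 0.07  ] [123.5122  -3.0233]
read_button_top scene [0.6679 0.035  0.07  ] [120.3709   1.3704]
```

View pics/sc1.png

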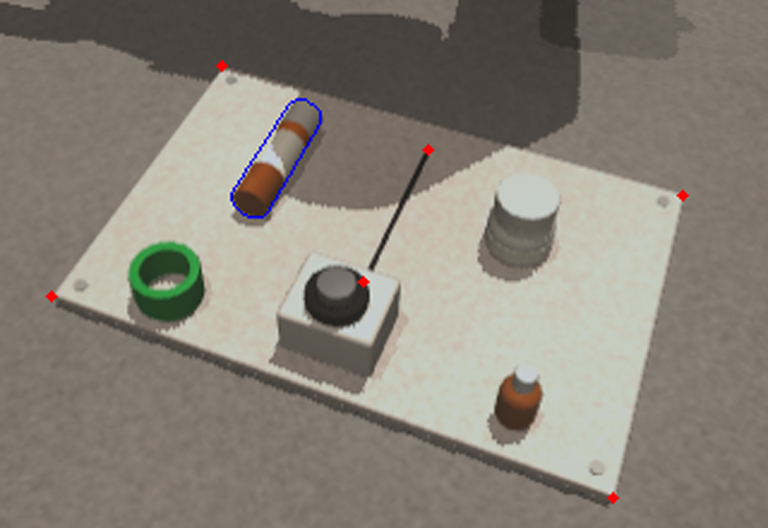

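The overlay fits the scene picture: the outline sits on the tube and the stage corners match. The stage frame is at (0.548, 0.026) with yaw 0.062, and the tube is at about stage (-3 to -10, -105) mm, nearly parallel to the line. The top outline missed the tube, so I measure it again by colour and work out the first approach.

```bash
cat >> h.py <<'E'
S0=np.array([.5478,.0261,.0624])
def units(xyz,yaw_y):
    """shift/turn units from the present pose to TCP xyz, tool down, tool y at world angle yaw_y"""
    o=monitor.get_obs(); q=o['eef_rot']; A=R.from_quat([q[1],q[2],q[3],q[0]])
    y=np.array([np.cos(yaw_y),np.sin(yaw_y),0]); z=np.array([0,0,-1.]); T=R.from_matrix(np.c_[np.cross(y,z),y,z])
    d=A.inv().apply(np.array(xyz)-o['eef_pos'])/.06; t=np.degrees((A.inv()*T).as_rotvec())/8
    return np.round(d,3),np.round(t,3)
E
python3 - <<'E'
from h import *
np.set_printoptions(precision=4,suppress=True)
im=viewer.camera("top"); r=spotter.outline_of("top","tube"); print(len(r),[ (x['score'],x['region'].sum()) for x in r])
if r and r[0]['score']>.4: print("top fit",*fit_tube(["top"],[.547,-.0792,.065]))
c=np.array([[449,281],[453,430]],float)/2.3+[130,90]-.3
# far end seen at top of disc-ish z .03, near end silhouette z .027
for z in(.02,.027,.035): w=ray("top",c,z); print(z,[to_stage(S0,v)*1e3 for v in w])
t=np.array([.5445,-.0794,.0669])
a=im.copy()
for p,col in((t,(255,0,0)),(np.r_[.5514,-.0792,.0624],(0,0,255))):
    h=cv2.convexHull((proj("top",cyl(p))).astype(np.int32).reshape(-1,1,2)); cv2.polylines(a,[h],True,col,1)
cv2.imwrite("pics/top2.png",cv2.resize(a[190:300,270:380],None,fx=5,fy=5,interpolation=cv2.INTER_NEAREST))
w=from_stage(S0,[-.008,-.150])
print("hover",w,units([*w,.12],S0[2]))
E
```

```text
0 []
0.02 [array([  48.8038, -107.812 ]), array([ -65.9067, -104.0659])]
0.027 [array([  48.1016, -106.8529]), array([ -65.6169, -103.1392])]
0.035 [array([  47.299 , -105.7567]), array([ -65.2858, -102.08  ])]
hover [ 0.5492 -0.1241] (array([ 7.337, -3.734,  1.988]), array([ 0.   ,  0.   , -8.468]))
```

View pics/top2.png

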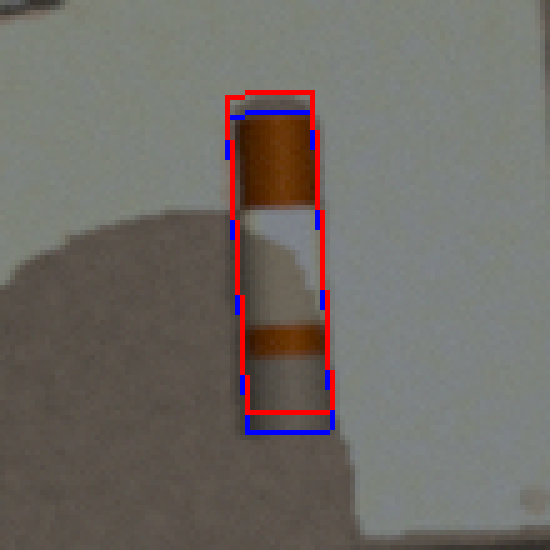

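The scene fit (blue) agrees with the top view in x. The tube is at about stage (-9, -105) mm with yaw between 0 and -0.03, so rolling it slightly skewed will also bring it about 9 mm towards the reader. I move to hover beside it.

>>> move_arm([
  [[0.73,-0.37,0.2],[0,0,-0.85],60],
  [[1.5,-0.75,0.4],[0,0,-1.7],60],
  [[2.3,-1.15,0.6],[0,0,-2.6],60],
  [[3.1,-1.55,0.8],[0,0,-3.5],60],
  [[3.9,-2.0,1.0],[0,0,-4.4],60],
  [[4.7,-2.4,1.3],[0,0,-5.4],60],
  [[5.5,-2.8,1.5],[0,0,-6.4],60],
  [[6.3,-3.2,1.7],[0,0,-7.3],60],
  [[7.0,-3.55,1.9],[0,0,-8.1],60],
  [[7.34,-3.73,1.99],[0,0,-8.47],60],
])

```text
time_s: 2.85
eef_pos: [0.5503, -0.1219, 0.1191]
eef_rot: [-0.0, 0.683, 0.731, 0.0]
wrist_force: [0.2, -1.1, 0.0]
opening: 0.599
```

>>> move_arm([
  [[0,0,0],[0,0,0],60],
  [[0,0,0],[0,0,0],60],
])

```text
time_s: 3.1
eef_pos: [0.5492, -0.1248, 0.1201]
eef_rot: [0.0, 0.685, 0.729, -0.0]
wrist_force: [0.9, -0.9, 0.0]
opening: 0.597
```

```bash
python3 - <<'E'
from h import *
np.set_printoptions(precision=4,suppress=True)
im=viewer.camera("wrist"); cv2.imwrite("pics/w3.png",im)
o=monitor.get_obs(); print(o['eef_pos'],o['opening'],o['time_s'])
print([(x['score'],np.array(x['centre'])*[560,420]) for x in spotter.search_frame("wrist","tube")])
try: t,e=fit_tube(["wrist"],[.5445,-.0794,.05]); print(t,e,to_stage(S0,t)*1e3,t[2]-S0[2])
except Exception as e: print(e)
w=from_stage(S0,[-.008,-.145]); print(units([*w,.022],S0[2]-.06))
E
```

```text
[ 0.5492 -0.1251  0.1202] 0.6011828101573312 3.15
[(0.59, array([275.016, 155.61 ])), (0.36, array([516.096,   0.714]))]
[ 0.5445 -0.0814  0.0541] 0.009417790919542313 [ -10.0193 -107.1192] -0.008306113990835362
(array([ 0.105, -0.   ,  1.639]), array([0.004, 0.003, 0.418]))
```

View pics/w3.png

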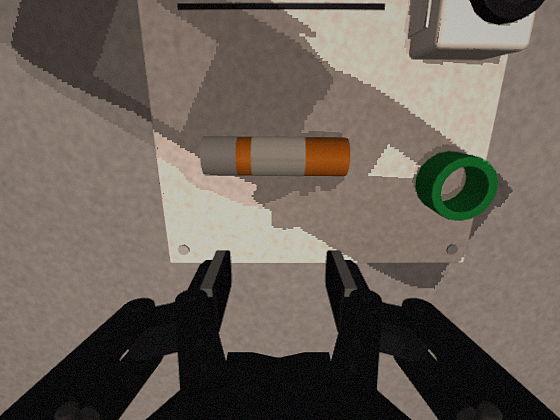

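The wrist view shows the tube at (275,156), parallel to the line at row 7 (columns 178–385). The reader is top right and the tape is at (457,185), with a free lane for the fingers. The wrist fit gives the tube at stage (-10, -107) mm. I descend behind it.

>>> move_arm([
  [[0.05,-0.03,0.4],[0,0,0.3],60],
  [[0.1,-0.07,0.8],[0,0,0.7],60],
  [[0.1,-0.07,1.2],[0,0,0.7],60],
  [[0.1,-0.07,1.5],[0,0,0.7],60],
  [[0.1,-0.07,1.64],[0,0,0.7],60],
  [[0.1,-0.07,1.64],[0,0,0.7],60],
])

```text
time_s: 4.0
eef_pos: [0.5447, -0.1187, 0.0212]
eef_rot: [-0.0, 0.72, 0.694, -0.0]
wrist_force: [0.4, -0.2, -0.5]
opening: 0.604
```

```bash
python3 - <<'E'
from h import *
np.set_printoptions(precision=4,suppress=True)
im=viewer.camera("wrist"); cv2.imwrite("pics/w4.png",im)
o=monitor.get_obs(); print(o['eef_pos'],to_stage(S0,o['eef_pos'])*1e3,o['opening'],o['time_s'],o['wrist_force'])
try: t,e=fit_tube(["wrist"],[.5445,-.0814,.05]); print(t,e,to_stage(S0,t)*1e3,t[2]-S0[2])
except Exception as e: print(e)
E
```

```text
[ 0.5452 -0.1188  0.0219] [ -11.6612 -144.4727] 0.5999394635752368 4.05 [0.1857 0.2295 0.3505]
[ 0.5451 -0.081   0.0558] 0.0033026509918272495 [  -9.3426 -106.7604] -0.006557676653609179
```

View pics/w4.png

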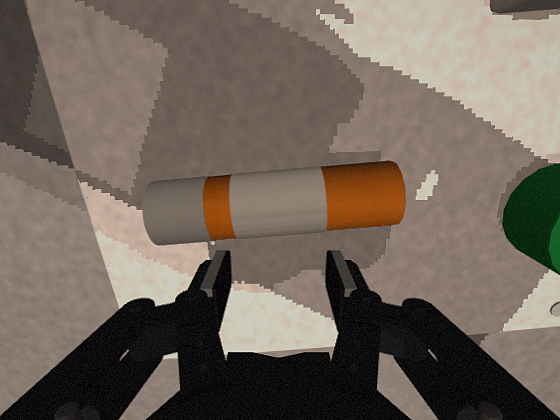

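The fingertips are beside the tube at about (215,260) and (340,260), with nothing else in the lane. I push at about 40 mm/s.

>>> move_arm([
  [[0.1,0,0],[0,0,0],60],
  [[0.18,0,0],[0,0,0],60],
  [[0.26,0,0],[0,0,0],60],
  [[0.34,0,0],[0,0,0],60],
  [[0.42,0,0],[0,0,0],60],
  [[0.5,0,0],[0,0,0],60],
  [[0.58,0,0],[0,0,0],60],
  [[0.66,0,0],[0,0,0],60],
  [[0.73,0,0],[0,0,0],60],
  [[0.78,0,0],[0,0,0],60],
])

```text
time_s: 5.35
eef_pos: [0.5465, -0.0715, 0.0215]
eef_rot: [-0.0, 0.719, 0.695, -0.0]
wrist_force: [-0.3, -0.4, 0.8]
opening: 0.598
```

```bash
cat > m.py <<'E'
from h import *
import sys
np.set_printoptions(precision=4,suppress=True)
im=viewer.camera("wrist"); cv2.imwrite("pics/%s.png"%sys.argv[1],im)
o=monitor.get_obs(); s=to_stage(S0,o['eef_pos']); print("tcp",o['eef_pos'],s*1e3,o['time_s'],o['wrist_force'])
q=o['eef_rot']; y=R.from_quat([q[1],q[2],q[3],q[0]]).apply([0,1,0]); a=np.arctan2(y[1],y[0]); print("tool yaw rel",a-S0[2])
g=from_stage(S0,s+np.array([-np.sin(a-S0[2]),np.cos(a-S0[2])])*.03)
try: t,e=fit_tube(["wrist"],[g[0],g[1],a]); print("tube",t,e,to_stage(S0,t)*1e3,t[2]-S0[2])
except Exception as e: print(e)
E
python3 m.py w5
```

```text
tcp [ 0.5465 -0.0712  0.0215] [ -7.3624 -97.0477] 5.4 [ 0.8362  0.0668 -0.5596]
tool yaw rel -0.09730001578618423
tube [ 0.5428 -0.0441  0.046 ] 0.008205555379390717 [ -9.4133 -69.7007] -0.016420025149660816
```

View pics/w5.png

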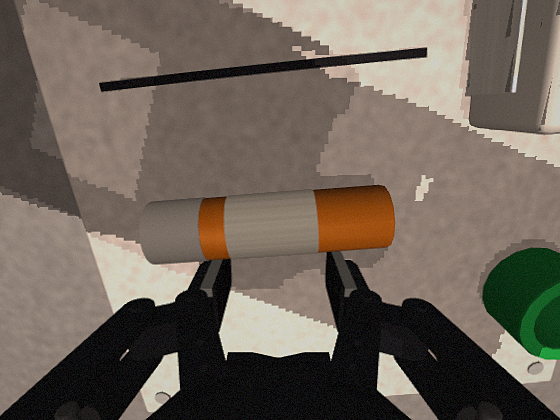

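The tube rolled straight to y = -70 mm with only the left finger touching, so the skew doesn't steer it and x stays near -9 mm. The line shows from (100,87) to (427,52). I check the line's position from this view, then work out a gentle nudge on the cap end.

```bash
python3 - <<'E'
from h import *
np.set_printoptions(precision=4,suppress=True)
w=ray("wrist",[[100,87],[427,52.5]],.012)
print([to_stage(S0,v)*1e3 for v in w],np.linalg.norm(w[1]-w[0]))
a=S0[2]-.015; p=from_stage(S0,[-.093,-.0697]); print("lift-over",units([*p,.065],a)); print("down",units([*p,.027],a))
E
```

```text
[array([-80.1321,  -0.34  ]), array([69.4195, -0.572 ])] 0.14955185007574417
lift-over (array([ 0.319, -1.465, -0.725]), array([-0.   , -0.001, -0.589]))
down (array([ 0.319, -1.465, -0.092]), array([-0.   , -0.001, -0.589]))
```

The line measures 149.6 mm and sits within 0.6 mm of my stage frame.

>>> move_arm([
  [[-0.2,0,0],[0,0,0],60],
  [[-0.2,0,-0.4],[0,0,0],40],
  [[-0.2,-0.1,-0.8],[0,0,0],0],
  [[-0.1,-0.7,-0.8],[0,0,-0.3],0],
  [[0.1,-1.2,-0.8],[0,0,-0.59],0],
  [[0.32,-1.47,-0.8],[0,0,-0.59],0],
  [[0.32,-1.47,-0.6],[0,0,-0.59],0],
  [[0.32,-1.47,-0.35],[0,0,-0.59],0],
  [[0.32,-1.47,-0.1],[0,0,-0.59],0],
  [[0.32,-1.47,-0.09],[0,0,-0.59],0],
])

```text
time_s: 6.7
eef_pos: [0.458, -0.0494, 0.025]
eef_rot: [-0.002, 0.69, 0.723, -0.001]
wrist_force: [0.5, -0.4, 0.0]
opening: 0.001
```

```bash
python3 m.py w6
```

```text
tcp [ 0.4585 -0.0495  0.0257] [-93.8576 -69.8416] 6.75 [0.3794 0.0538 0.582 ]
tool yaw rel -0.015421079681892741
tube [ 0.544  -0.0431  0.0424] 0.01008571032434702 [ -8.1114 -68.8763] -0.019971597751204363
```

View pics/w6.png

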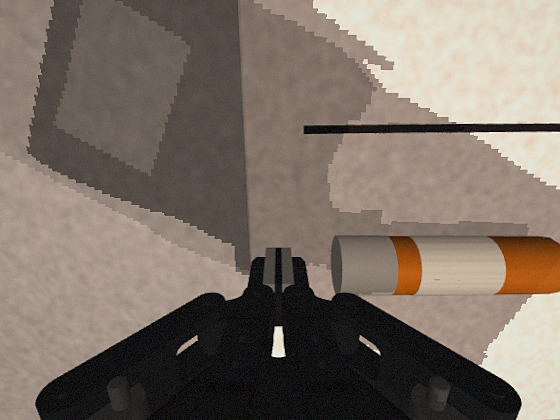

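The shut fingertips are at (278,260), facing the cap end at (337,265), and the stripe starts at (305,129). I nudge slowly along the axis.

>>> move_arm([
  [[0,0.1,0],[0,0,0],0],
  [[0,0.2,0],[0,0,0],0],
  [[0,0.28,0],[0,0,0],0],
  [[0,0.34,0],[0,0,0],0],
  [[0,0.39,0],[0,0,0],0],
  [[0,0.42,0],[0,0,0],0],
  [[0,0.42,0],[0,0,0],0],
])

```text
time_s: 7.68
eef_pos: [0.4843, -0.0483, 0.0269]
eef_rot: [0.0, 0.69, 0.724, 0.0]
wrist_force: [-0.0, 0.2, 0.0]
opening: -0.003
```

```bash
python3 m.py w7
```

```text
tcp [ 0.4842 -0.0483  0.0269] [-68.132  -70.2439] 7.725 [0.2685 0.7646 0.4429]
tool yaw rel -0.015125676612763914
tube [ 0.5524 -0.0413  0.0455] 0.02793085388839245 [  0.4075 -67.587 ] -0.016928899026815325
```

>>> move_arm([
  [[0,-0.2,0],[0,0,0],0],
  [[0,-0.2,-0.4],[0,0,0],0],
  [[-0.2,-0.1,-0.8],[0,0,-0.05],0],
  [[-0.52,0.3,-0.8],[0,0,-0.11],60],
  [[-0.54,0.8,-0.8],[0,0,-0.11],60],
  [[-0.54,1.15,-0.8],[0,0,-0.11],60],
  [[-0.54,1.15,-0.6],[0,0,-0.11],60],
  [[-0.54,1.15,-0.3],[0,0,-0.11],60],
  [[-0.54,1.15,0],[0,0,-0.11],60],
  [[-0.54,1.15,0.08],[0,0,-0.11],60],
])

```text
time_s: 9.02
eef_pos: [0.5524, -0.0768, 0.0197]
eef_rot: [-0.002, 0.685, 0.729, -0.001]
wrist_force: [0.3, -0.0, -0.3]
opening: 0.6
```

```bash
python3 m.py w8
```

```text
tcp [ 0.5529 -0.0769  0.02  ] [  -1.3531 -103.148 ] 9.075 [-0.4385  0.6169 -0.3213]
tool yaw rel 4.942564480773376e-05
tube [ 0.5543 -0.0421  0.0462] 0.0028120828792452812 [  2.2391 -68.4409] -0.01619015797488929
```

View pics/w8.png

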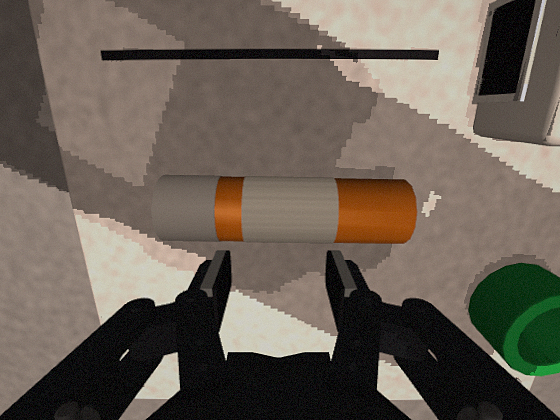

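The tube is at (285,209), now at x = +2 mm, y = -68 mm, with yaw -0.016. The line is at row 55 and the fingers are ready behind the tube. I push on.

>>> move_arm([
  [[0.09,0,0],[0,0,0],60],
  [[0.17,0,0],[0,0,0],60],
  [[0.25,0,0],[0,0,0],60],
  [[0.33,0,0],[0,0,0],60],
  [[0.41,0,0],[0,0,0],60],
  [[0.49,0,0],[0,0,0],60],
  [[0.57,0,0],[0,0,0],60],
  [[0.65,0,0],[0,0,0],60],
  [[0.72,0,0],[0,0,0],60],
  [[0.78,0,0],[0,0,0],60],
])

```text
time_s: 10.38
eef_pos: [0.5517, -0.0304, 0.0221]
eef_rot: [0.0, 0.685, 0.729, 0.0]
wrist_force: [-0.8, 0.6, 0.8]
opening: 0.594
```

```bash
python3 m.py w9
```

```text
tcp [ 0.5516 -0.03    0.022 ] [  0.2895 -56.2562] 10.425 [-0.9195  0.3915  0.644 ]
tool yaw rel 0.00042412685410554707
tube [ 0.551  -0.0049  0.0578] 0.011188438162207603 [  1.2987 -31.1358] -0.004623344501206286
```

>>> move_arm([
  [[0.08,0,0],[0,0,0],60],
  [[0.16,0,0],[0,0,0],60],
  [[0.23,0,0],[0,0,0],60],
  [[0.29,0,0],[0,0,0],60],
  [[0.34,0,0],[0,0,0],60],
  [[0.38,0,0],[0,0,0],60],
  [[0.41,0,0],[0,0,0],60],
  [[0.435,0,0],[0,0,0],60],
  [[0.455,0,0],[0,0,0],60],
  [[0.47,0,0],[0,0,0],60],
])

```text
time_s: 11.72
eef_pos: [0.55, -0.0025, 0.0221]
eef_rot: [-0.0, 0.685, 0.729, 0.0]
wrist_force: [-0.1, -0.9, 0.1]
opening: 0.599
```

```bash
python3 m.py w10
```

```text
tcp [ 0.5499 -0.0024  0.0221] [  0.3219 -28.5727] 11.775 [ 0.5893  0.881  -0.4298]
tool yaw rel 0.0002168943382443722
tube [0.5491 0.0227 0.0627] 0.016981640830636024 [ 1.103  -3.5073] 0.0002991155148772545
```

View pics/w10.png

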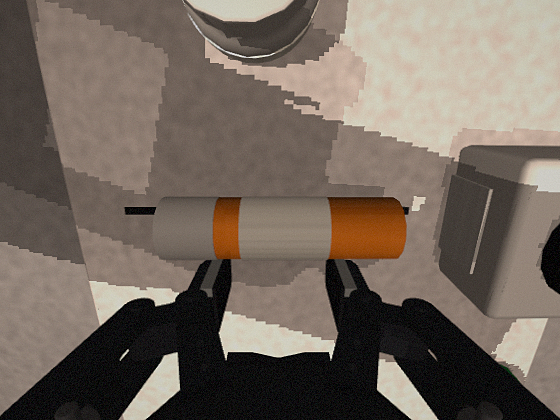

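The tube (centre about (280,228)) is parallel to the line, whose ends show at (140,211) and (407,211), and is about 3 mm short. I give it a slow last push and then back away.

>>> move_arm([
  [[0.015,0,0],[0,0,0],60],
  [[0.03,0,0],[0,0,0],60],
  [[0.042,0,0],[0,0,0],60],
  [[0.05,0,0],[0,0,0],60],
  [[0.05,0,0],[0,0,0],60],
  [[-0.02,0,0],[0,0,0],60],
  [[-0.3,0,0],[0,0,0],60],
  [[-0.5,0,-0.4],[0,0,0],60],
  [[-0.5,0,-1.0],[0,0,0],60],
  [[-0.5,0,-1.0],[0,0,0],60],
])

```text
time_s: 13.08
eef_pos: [0.5544, -0.0345, 0.0852]
eef_rot: [0.003, 0.685, 0.729, 0.001]
wrist_force: [0.2, 0.7, -0.2]
opening: 0.6
```

```bash
python3 m.py w11; python3 - <<'E'
from h import *
np.set_printoptions(precision=4,suppress=True)
for n in("scene","top"):
    viewer.camera(n)
    try: t,e=fit_tube([n],[.549,.0257,.0627]); print(n,t,e,to_stage(S0,t)*1e3,t[2]-S0[2])
    except Exception as x: print(n,x)
for z in(.06,.07):
    print([to_stage(S0,ray("wrist",np.array(r['centre'])*[560,420],z)[0])*1e3 for r in spotter.search_frame("wrist","read_button_top")[:1]])
E
```

```text
tcp [ 0.553  -0.0339  0.0835] [  1.4955 -60.1791] 13.125 [-0.1418 -0.7766  0.1034]
tool yaw rel -0.0006805265132661317
tube [0.5461 0.027  0.0678] 0.036321498453617096 [-1.6239  0.9583] 0.005379530944499666
scene [0.5476 0.0265 0.0535] 0.020726608112454414 [-0.177   0.4041] -0.008946405624869577
top [0.5494 0.0266 0.1691] 8.872115135192871 [1.6085 0.3992] 0.10667149867059562
[array([127.1025,   1.6038])]
[array([119.2093,   2.849 ])]
```

View pics/w11.png

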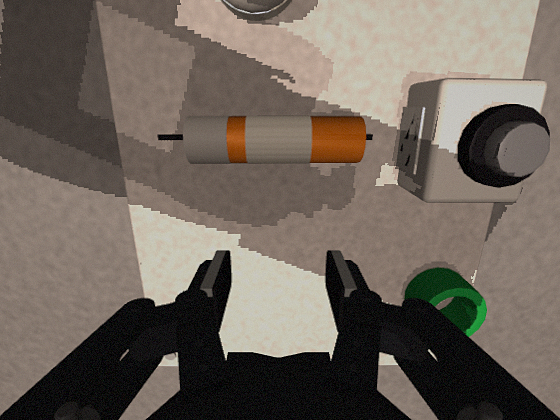

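The tube lies over the line, centred at (276,138), with the stripe ends showing at (160,137) and (370,137). Wrist and scene fits give x within 2 mm, y about +0.5 to 1 mm and yaw within 0.01. The button shows at (523,150), near stage (120, 0–3) mm. I shut the fingers and move above it.

>>> move_arm([
  [[0,0.2,-0.5],[0,0,0],30],
  [[0.2,0.7,-0.9],[0,0,0],0],
  [[0.5,1.2,-0.9],[0,0,0],0],
  [[0.8,1.7,-0.9],[0,0,0],0],
  [[1.0,1.98,-0.9],[0,0,0],0],
  [[1.0,1.98,-0.9],[0,0,0],0],
  [[1.0,1.98,-0.9],[0,0,0],0],
])

```text
time_s: 14.35
eef_pos: [0.6658, 0.0346, 0.1353]
eef_rot: [-0.001, 0.685, 0.729, -0.001]
wrist_force: [-0.3, -0.7, 0.8]
opening: 0.0
```

```bash
python3 - <<'E'
from h import *
np.set_printoptions(precision=4,suppress=True)
im=viewer.camera("wrist"); sc=viewer.camera("scene"); o=monitor.get_obs()
print(o['eef_pos'],to_stage(S0,o['eef_pos'])*1e3,o['wrist_force'],o['time_s'])
for n in("wrist","scene"):
  for r in spotter.search_frame(n,"read_button_top")[:2]: print(n,r['score'],[to_stage(S0,ray(n,np.array(r['centre'])*[560,420],z)[0])*1e3 for z in(.065,.07,.075)])
  t,e=fit_tube([n],[.549,.0257,.0627]) if n=="scene" else (np.zeros(3),0); print(to_stage(S0,t)*1e3,t[2]-S0[2],e)
a=np.hstack([cv2.resize(im,(400,300)),cv2.resize(sc[170:290,220:380],(400,300),interpolation=cv2.INTER_CUBIC)])
cv2.imwrite("pics/b12.png",a)
w=from_stage(S0,[.12,0]); print(units([*w,.09],S0[2]))
E
```

```text
[0.6659 0.0343 0.1358] [118.3857   0.7807] [ 0.2828 -0.0121 -0.6327] 14.45
wrist 0.83 [array([126.2135,  -3.4473]), array([126.0377,  -1.4027]), array([125.8618,   0.6418])]
[-548.3614    8.1113] -0.0624 0
scene 0.53 [array([119.7661,  -3.5607]), array([123.1241,  -2.1257]), array([126.4821,  -0.6907])]
[-1.2204 -0.0167] -0.004564429899526684 0.04190780967473984
(array([-0.013,  0.02 ,  0.77 ]), array([-0.   ,  0.   , -0.003]))
```

View pics/b12.png

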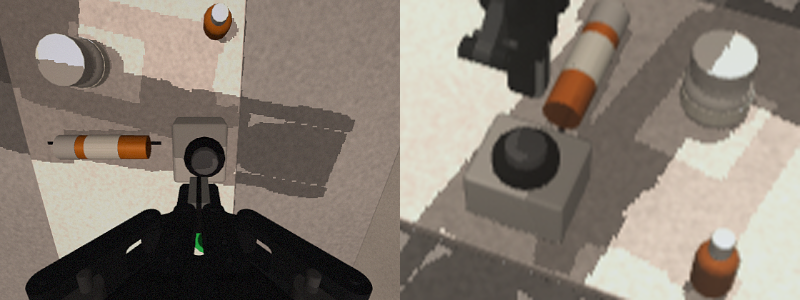

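The button at (204,158) in the left half sits about 4–5 mm beyond the middle of the reader's top, near stage (124.5, -1) mm. Pot, vial and tape stand where they were. I descend to just above it.

>>> move_arm([
  [[-0.03,0.1,0.2],[0,0,0],0],
  [[-0.03,0.1,0.4],[0,0,0],0],
  [[-0.03,0.1,0.6],[0,0,0],0],
  [[-0.03,0.1,0.7],[0,0,0],0],
  [[-0.03,0.1,0.7],[0,0,0],0],
])

```text
time_s: 15.22
eef_pos: [0.6722, 0.0335, 0.0931]
eef_rot: [-0.001, 0.685, 0.729, -0.0]
wrist_force: [-0.1, 1.1, 1.1]
opening: -0.0
```

>>> move_arm([
  [[0,0,0.04],[0,0,0],0],
  [[0,0,0.08],[0,0,0],0],
  [[0,0,0.08],[0,0,0],0],
])

```text
time_s: 15.6
eef_pos: [0.6727, 0.0335, 0.0893]
eef_rot: [-0.0, 0.685, 0.729, 0.0]
wrist_force: [0.2, 0.3, -0.4]
opening: -0.003
```

Nothing touched yet (tip at 81 mm). I continue in small steps.

>>> move_arm([
  [[0,0,0.04],[0,0,0],0],
  [[0,0,0.08],[0,0,0],0],
  [[0,0,0.08],[0,0,0],0],
])

```text
time_s: 15.98
eef_pos: [0.673, 0.0334, 0.0846]
eef_rot: [0.0, 0.685, 0.729, 0.0]
wrist_force: [0.3, -0.0, 3.3]
opening: 0.002
```

>>> move_arm([
  [[0,0,0.03],[0,0,0],0],
  [[0,0,0.06],[0,0,0],0],
  [[0,0,0.06],[0,0,0],0],
])

```text
time_s: 16.35
eef_pos: [0.673, 0.0334, 0.0812]
eef_rot: [0.0, 0.685, 0.729, 0.0]
wrist_force: [-0.7, 0.7, 3.8]
opening: -0.004
```

>>> move_arm([
  [[0,0,0.02],[0,0,0],0],
  [[0,0,0.04],[0,0,0],0],
  [[0,0,0.04],[0,0,0],0],
])

```text
time_s: 16.73
eef_pos: [0.6732, 0.0334, 0.0809]
eef_rot: [0.0, 0.685, 0.729, 0.0]
wrist_force: [-6.4, -0.3, 15.6]
opening: 0.001
```

The force climbs to 15.6 N with no further travel, after the 3–4 N of the spring, so the button is bottomed. I release it straight up and retreat.

>>> move_arm([
  [[0,0,-0.08],[0,0,0],0],
  [[0,0,-0.2],[0,0,0],0],
  [[0,0,-0.6],[0,0,0],0],
  [[0,0,-1.2],[0,0,0],0],
  [[0,0,-1.8],[0,0,0],0],
  [[0,0,-2.2],[0,0,0],0],
  [[-0.5,-1.0,-2.2],[0,0,0],0],
  [[-0.9,-1.8,-2.2],[0,0,0],0],
  [[-0.9,-1.8,-2.2],[0,0,0],0],
  [[-0.9,-1.8,-2.2],[0,0,0],0],
])

```text
time_s: 17.98
eef_pos: [0.5687, -0.0273, 0.2108]
eef_rot: [0.0, 0.685, 0.729, 0.0]
wrist_force: [0.0, 0.9, 0.1]
opening: 0.0
```

```bash
python3 m.py w13; python3 - <<'E'
from h import *
np.set_printoptions(precision=4,suppress=True)
sc=viewer.camera("scene"); t,e=fit_tube(["scene"],[.549,.0257,.0627]); print("scene",to_stage(S0,t)*1e3,t[2]-S0[2],e)
for n,z in(("pot",.067),("vial",.067),("tape",.042),("read_button_top",.079)):
    o=spotter.search_frame("scene",n)
    if o: print(n,to_stage(S0,ray("scene",np.array(o[0]['centre'])*[560,420],z)[0])*1e3)
cv2.imwrite("pics/f14.png",np.hstack([cv2.resize(cv2.imread("pics/w13.png"),(400,300)),cv2.resize(sc[140:320,170:410],(400,300),interpolation=cv2.INTER_CUBIC)]))
E
```

```text
tcp [ 0.5693 -0.0271  0.2109] [ 18.1355 -54.4606] 18.025 [-0.3345  1.0216  0.1288]
tool yaw rel 0.0002531149214748535
tube [0.5501 0.0259 0.0706] 0.011626482009887695 [ 2.293  -0.3483] 0.008161008731114125
scene [-1.4632  0.7972] 0.014490496899548552 0.07889533787965775
pot [11.9028 96.4053]
vial [150.2697 137.6094]
tape [ 140.9534 -121.282 ]
read_button_top [131.4401   0.0683]
```

View pics/f14.png

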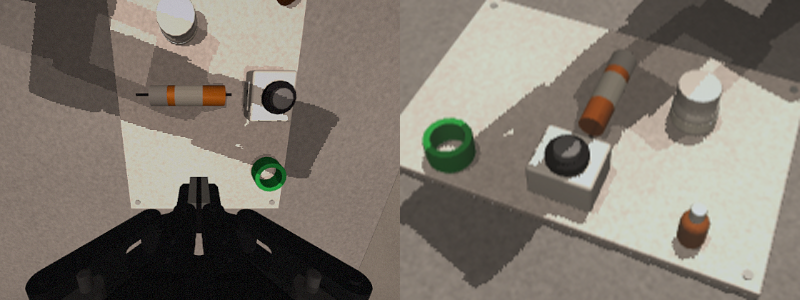

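The final view shows the tube over the line (stripe ends at (136,95) and (232,94), tube from 149 to 226). The button is up, the bystanders are in place and the arm is clear. I hand in.

```bash
python3 -c "
from bench import workorder; print(workorder.hand_in())"
```

```text
the job is handed in; nothing more can be done
None
```

The tube lies along the marked line with its end facing the reader, and the reader's button was pressed fully and let back up. The job is handed in at about 18 s on the robot's clock.

- **Rolling:** I rolled the tube about 107 mm with the two fingertips and never lifted it. Partway I gave the cap end one gentle push of about 10 mm along the axis. That part was a slide, not a roll, because skewing the push had not corrected the offset along the line.
- **Tube position:** In the last checks the wrist view put the tube at x +2 mm, y -0.3 mm, 0.008 rad from the line. The scene view put it at x -1.5 mm, y +0.8 mm, 0.014 rad, with a poorer fit. The two disagree by a few mm along the line and about 1 mm across it.
- **Button:** The force was 3–4 N along the travel, then rose to 15.6 N with no further movement, so I took it as fully down. It looks up again in the last pictures, but I had no direct reading of its travel.
- **Bystanders:** The pot, vial and tape look untouched. Their network positions vary by up to about 6 mm from the first scene view, within the scatter of those estimates.
- **Failed measurements:** The top camera's outline network found no tube at the start. After the last push its fit was not usable, so I did not use that camera for the final check.

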